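# Load a tissue roll into the bench stand on its sprung spindle

### The job

Take the roll of repair tissue, already on its spring-loaded spindle, from the foam pad and fit it in the roll stand: set one pin in a cup, press the spindle against its spring until the other pin passes the rim of its cup, and let it spring home. Leave it level, held by its spring between the two cups. Feel your way and do not force it against the stand (never press over 20 N), and leave the small things round about where they lie.

Things in the scene. Friction and masses are not known exactly. Their poses are not given: they have to be found in the camera images.
- roll_center (a point): Centre of the roll of off-white tissue to grasp: firm cylinder 48 mm in diameter, 54 mm long, lying on the foam pad (centre 24 mm above it). y = its axis, towards the sprung end; grasp across y. It was pushed on its spindle by hand: the spindle's middle lies up to 10 mm off the roll's centre, either way along y. This is not reported; see or feel it. The roll does not slip on it under 25 N.
- roll: The roll with its spindle (0.13 to 0.24 kg), origin and axes as roll_center. Spindle: 18 mm aluminium tube with a 10 mm steel pin, ball-ended, at each end. From the spindle's middle to -y the tube ends at 52 mm, the fixed pin at 70; to +y the tube ends at 44 mm, the free sprung pin at 74. The sprung pin (knurled collar) goes 16 mm into the tube, then is solid; spring 2.5 N plus 0.5 N per mm.
- cup_line (a point): Middle between the stand's two cups, 75 mm above the worktop; y runs from cup to cup, z up. Cups: alike steel rings on the inner faces of the cheeks, bore 14 mm, outside 24 mm, 8 mm deep; floors at y = +70 and -70 mm, rims at +62 and -62. Either pin fits either cup. Seated, the sprung pin stays pressed in 4 mm; to pass a rim level it must be pressed in over 12 mm.
- stand: Grey steel roll stand, heavy, does not move: base 112 x 166 x 14 mm, two cheeks 8 mm thick, 140 mm apart inside, with rounded tops 91 mm above the worktop (16 mm above the cup line). A toothed tear bar in front (-x) and two rods between the cheeks stay below 46 mm. Origin at the centre of its underside; axes as cup_line.
- foam_pad_rear: Off-white foam pad 113 x 154 x 14 mm on which the roll lies; origin at the centre of its underside. Fixed.
- petri_dish: Bystander: round glass dish, 69 mm across, 17 mm high; origin at the centre of its underside.
- loupe: Bystander: folding pocket loupe, 27 x 42 x 13 mm, in front of the foam pad; origin at the centre of its underside.
- tweezers: Bystander: steel tweezers 16 x 122 x 9 mm behind the stand; origin at the centre of the underside, long axis y.
- pencil: Bystander: yellow pencil 136 mm long, 7 mm thick, at the worktop's front edge; origin at the centre of its underside, long axis y.

How it is judged:
By the outcome, as a careful person would: the job done as asked, in the order asked, and still so for the second after the job is handed in, with the robot touching nothing.
It also fails if it takes over 58 s, if anything falls off the work surface, if the arm or the gripper's body presses on something with over 40 N, if the wrist force passes 120 N, or if a joint passes its speed limit or range.

### The arm

A 6-joint arm with a two-finger parallel gripper is mounted at the origin on a cart in front of the work surface, level with it; the furniture and walls round the work are solid. World frame = base frame: x ahead of the robot, y to its left, z up, the work surface at z = 0. Lengths are in m, angles in rad, forces in N, time in s.
With the tool pointing down it reaches from about 0.3 to 0.775 m from the base axis. Payload 14.6 kg.
Tool frame: the origin (TCP) lies on the centre line of the jaws, within the pads' length; the fingertips stand ctrl.tcp_to_tips ahead of it and the grasp point (between the pads) lies 2 mm behind it (ctrl.tcp_to_tips is the distance from the TCP to the fingertips, in m); z points along the fingers, y is the line along which they close (so a half turn about z gives the same grasp; the last joint's range is limited). The gripper opens to 94 mm and grips with 3 to 60 N. Pads are 16 mm wide; open, the fingers measure 119 mm over their backs; the gripper's body (75 mm by 177 mm) begins 78 mm behind the grasp point.
Start: joints at [1.145, 0.3, 1.521, -0, 1.321, -0.067], TCP at [0.193, 0.515, 0.222] pointing down, gripper open.
Joint ranges: [-3.03, 3.03], [-0.79, 2.21], [0.23, 2.52], [-1.04, 4.18], [0, 3.07], [-2.55, 2.55]. Speed limits (rad/s): [2.22, 2.22, 2.57, 3.14, 3.14, 3.14].

### API

Orientations are given as [roll, pitch, yaw] about the fixed x, y, z axes, in that order (R = Rz(yaw) Ry(pitch) Rx(roll)).
In Python, from station import telemetry, viewer, hand_in, ctrl gives the robot as it stands.
- The arm moves only by the tool step_arm, never from a script. Its argument "plan" is a list of rows, each an object of numbers: "dx", "dy", "dz": the shift along the tool's x, y, z scaled (see below); "rx", "ry", "rz": the turn, a rotation vector about the tool's x, y, z scaled (see below); "claw": the closure, from 0 (fully open) to 1 (shut). In form: [{"dx": .., "dy": .., "dz": .., "rx": .., "ry": .., "rz": .., "claw": ..}, ...]. A call has 1 to 10 rows; each row shifts and turns the commanded pose from where the row before left it, along the tool's axes as they then stand; what a row does not reach is not made up. The controller multiplies each number of a shift by 0.1 m and each number of a turn by 90 degrees. A row lasts 1/10 s, in which the tool goes at most 50 mm and 8.59 degrees, less where a joint would pass 70% of its speed; a pose out of reach is approached as far as the arm can. A call with a number of a shift or a turn outside -1 to 1 is refused whole. A call with a gripper value outside its range is refused whole. The fingers move at their own pace and stop on an object; "grip_force" is the grip in N (left out, the last holds). Time passes only in rows, so rows that do not move let the fingers close. It gives the time, the measured TCP pose, the force, the opening and the grip force at its end, in the units of the state.
- telemetry.get_obs(): the state, without advancing time (a new reading comes with each control period).
- viewer.camera(name): name is "scene" or "top" or "wrist"; returns a dict with "img" (384x512x3 uint8, red, green, blue), "z_map" (384x512 float32, m along the optical axis (not along the pixel's ray), 0 where there is no reading), "fx", "fy", "cx", "cy" (pixels), "R" (3x3) and "t" (3): a world point X has camera coordinates R X + t; the wrist camera has in their place "tool_from_camera" (4x4, takes a point from camera to tool coordinates, whose origin is the TCP and whose axes are the flange's). Camera axes: x right, y down, z forward; pixel columns grow to the right and rows downward; lengths in m; the calibration is good to about 2 mm. The wrist camera is an equidistant fisheye: a pixel r from the principal point sees the ray r / f radians off the axis. A picture is of the moment at which its call begins: read the wrist's pose just before it.
- hand_in(): hands the job in; it is judged then, once.
Trained networks look in a picture, given as the dict that the camera call returned (one of the last four; its "shot" number tells which), for a name from the list of things; names that differ only in an ending like _2 or _b are one class to them, and where a whole thing is asked for, a point or a joint stands for the part that bears it (a point fixed in the world has none). Each returns a list of dicts, best first, with "score" (0 to 1); they miss things now and then, are a little off and sometimes report something else, mostly with a low value. They report only what shows in the picture. A call takes as long as a camera call.
- viewer.recognise(target, picture): "rect" ([left, top, right, bottom] in pixels, round what is visible of it).
The state is a dict: "time_s": time; "qpos": joint angles; "joint_vel": joint speeds; "tau": joint torques, N m; "ee_pos": TCP position; "eef_rot": TCP orientation; "force": force on the tool from outside, world axes, zero at the start; "moment": the same for the moment, N m; "grip_width": finger opening in m; "grip_force": force on a finger pad.
Only numpy, scipy, OpenCV 4.12 (cv2) and the standard library are available. Lean on these libraries where they do the work, as an engineer would, in place of code of your own. Each camera call takes 0.05 s, during which the arm holds its last target. There are 200 camera calls.

## Working session

There is one attempt and no reset: what is moved stays moved. The work goes in short steps, Python scripts to look and compute and a tool call to move; the robot and the scene stay as the last step left them, time stands still between calls to the robot, and variables do not carry over. Pictures are saved under pics/ and viewed, at most 12 in all, crops included, and the job is handed in when it is done.

Besides the shell and the picture viewer there is one more tool, called after "Request:" as name([rows], argument=value, ...), one row to a line, values as JSON. step_arm: Moves the arm, as the interface text tells. Shifts and turns lie within -1 to 1; 1 stands for 0.1 m of shift or 90 degrees of turn. Its arguments: {"type":"object","properties":{"plan":{"type":"array"},"grip_force":{"type":"number"}},"required":["plan"]}

```bash
mkdir -p pics; ls; cat > h.py <<'E'
import numpy as np, cv2
from station import telemetry, viewer, hand_in, ctrl
def world(c,u,v,z=None):
    d=c["z_map"][int(v),int(u)] if z is None else z
    p=np.array([(u-c["cx"])/c["fx"]*d,(v-c["cy"])/c["fy"]*d,d])
    return c["R"].T@(p-c["t"])
def cloud(c):
    z=c["z_map"];v,u=np.mgrid[:z.shape[0],:z.shape[1]]
    p=np.stack([(u-c["cx"])/c["fx"]*z,(v-c["cy"])/c["fy"]*z,z],-1)
    return (p-c["t"])@c["R"]
def save(n,img): cv2.imwrite("pics/"+n+".png",cv2.cvtColor(img,cv2.COLOR_RGB2BGR))
E
python3 - <<'E'
from h import *
o=telemetry.get_obs();print({k:np.round(v,3) for k,v in o.items()},ctrl.tcp_to_tips)
for n in("top","scene"):
    c=viewer.camera(n);save(n,c["img"])
    np.savez("pics/"+n+".npz",**{k:c[k] for k in("img","z_map","fx","fy","cx","cy","R","t")})
    for k in("roll","stand","foam_pad_rear","petri_dish","loupe","tweezers","pencil"):
        r=viewer.recognise(k,c)
        print(n,k,[(np.round(a["rect"]).astype(int).tolist(),round(a["score"],2)) for a in r[:2]])
a=[cv2.imread(f"pics/{n}.png") for n in("top","scene")]
cv2.imwrite("pics/both.png",cv2.resize(np.vstack(a),None,fx=.78,fy=.78))
E
```

```text
pics
{'time_s': np.float64(0.0), 'qpos': array([ 1.145,  0.3  ,  1.522, -0.   ,  1.321, -0.067]), 'joint_vel': array([-0.003, -0.001, -0.   , -0.001, -0.   , -0.   ]), 'tau': array([-2.0000e-03, -5.3181e+01, -3.5274e+01,  7.1000e-02,  2.4000e-02,
       -0.0000e+00]), 'ee_pos': array([0.193, 0.515, 0.222]), 'eef_rot': array([-3.14 , -0.   ,  2.783]), 'force': array([ 0.663, -0.889,  0.419]), 'moment': array([-0.015,  0.044,  0.064]), 'grip_force': np.float64(0.0), 'grip_width': np.float64(0.094)} 0.017
top roll [([218, 150, 252, 206], 0.76)]
top stand [([296, 152, 377, 206], 0.73)]
top foam_pad_rear [([205, 151, 270, 198], 0.6)]
top petri_dish [([158, 225, 188, 259], 0.7)]
top loupe [([231, 211, 245, 223], 0.74)]
top tweezers []
top pencil [([264, 246, 324, 255], 0.64)]
scene roll [([239, 176, 269, 209], 0.82)]
scene stand [([266, 208, 349, 292], 0.9)]
scene foam_pad_rear [([227, 184, 290, 228], 0.59)]
scene petri_dish [([171, 180, 195, 199], 0.67)]
scene loupe [([220, 206, 232, 220], 0.61)]
scene tweezers [([308, 225, 352, 252], 0.66)]
scene pencil []
```

View pics/top.png

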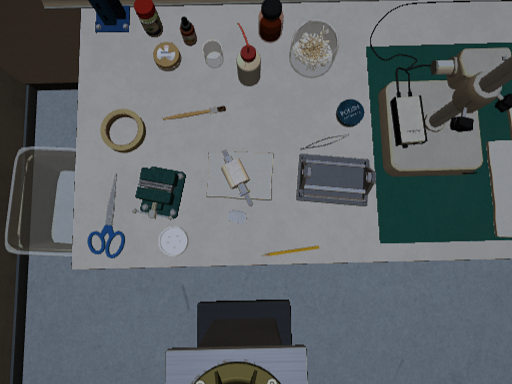

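View pics/scene.png

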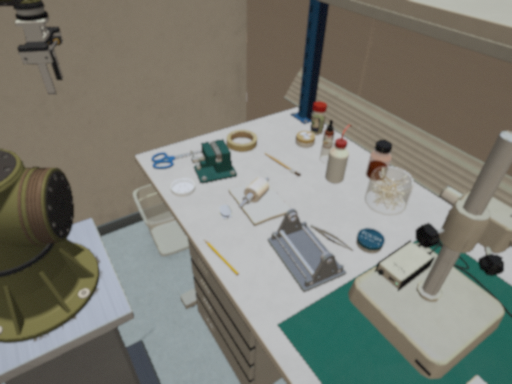

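The top view shows the roll on the pad at (235,173), its axis tilted from upper left to lower right. The stand is at (335,180), with its cheeks at columns 300 and 370. The scene view agrees with this. Next I'll measure coarsely.

```bash
python3 - <<'E'
from h import *
c=dict(np.load("pics/top.npz")); P=cloud(c)
z=P[...,2]; print("fx",c["fx"], "table z",np.median(z[225:240,290:360]),"pad z",np.median(z[185:195,210:225]))
for nm,(a,b,l,r),zl,zh in(("roll",(145,210,205,272),.030,.08),("stand",(145,212,290,380),.010,.12),("cheeks",(145,212,290,380),.06,.12)):
    m=np.zeros(z.shape,bool);m[a:b,l:r]=1;m&=(z>zl)&(z<zh)
    q=P[m]; (cx,cy),(w,h),an=cv2.minAreaRect((q[:,:2]*1000).astype(np.float32))
    print(nm,m.sum(),q.min(0),q.max(0),(cx,cy),(w,h),an, np.percentile(q[:,2],[50,95]))
    for s in (q,): pass
# cheeks split
m=np.zeros(z.shape,bool);m[145:212,290:380]=1;m&=(z>.06)&(z<.12);q=P[m]
for s in(q[:,1]>q[:,1].mean(),q[:,1]<=q[:,1].mean()): print(q[s].mean(0),q[s].min(0),q[s].max(0))
save("topcrop",cv2.resize(c["img"][140:215,195:385],None,fx=4.2,fy=4.2,interpolation=cv2.INTER_CUBIC))
E
```

```text
fx 409.468681020271 table z -0.0011344557697848111 pad z 0.009644767074118158
roll 735 [ 0.46745676 -0.04569798  0.0300316 ] [0.59641327 0.02347215 0.0653946 ] (532.2525634765625, -12.951423645019531) (141.181884765625, 47.32233428955078) 25.22459602355957 [0.05298079 0.06174825]
stand 3262 [ 0.46340605 -0.32242405  0.01000814] [ 0.59144036 -0.1489014   0.09321441] (527.394775390625, -235.7369384765625) (163.7846221923828, 111.76932525634766) 83.46737670898438 [0.01389095 0.08051907]
cheeks 266 [ 0.49659812 -0.31574286  0.06010651] [ 0.55639984 -0.15691072  0.09321441] (526.5945434570312, -235.70565795898438) (158.79356384277344, 43.129173278808594) 83.52671813964844 [0.08267741 0.08955101]
[ 0.53283586 -0.16441821  0.08101903] [ 0.51601988 -0.17495163  0.06023638] [ 0.55639984 -0.15691072  0.0916433 ]
[ 0.51721795 -0.30618255  0.07892716] [ 0.49659812 -0.31574286  0.06010651] [ 0.53933317 -0.29726776  0.09321441]
```

View pics/topcrop.png

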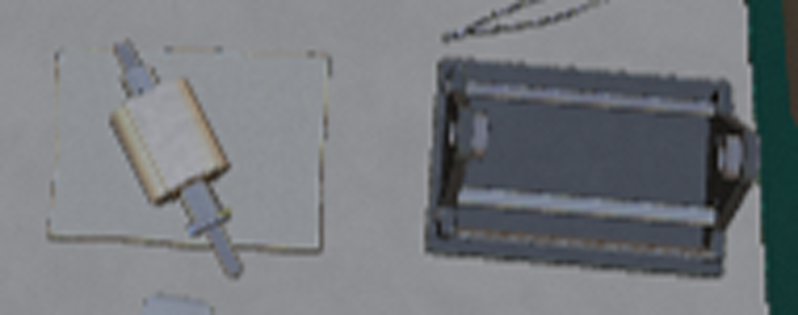

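The knurled (sprung) end points to the lower right, which is world -x,-y. The roll axis is about 25° and the stand yaw about -6.5°. I'll bring the wrist camera over the roll.

Request:
step_arm([
  {"dx":-0.31,"dy":-0.23,"claw":0},
  {"dx":-0.31,"dy":-0.23,"claw":0},
  {"dx":-0.31,"dy":-0.23,"claw":0},
  {"dx":-0.31,"dy":-0.23,"claw":0},
  {"dx":-0.31,"dy":-0.23,"claw":0},
  {"dx":-0.31,"dy":-0.23,"claw":0},
  {"dx":-0.31,"dy":-0.23,"claw":0},
  {"dx":-0.31,"dy":-0.23,"claw":0},
  {"dx":-0.31,"dy":-0.23,"claw":0},
  {"dx":-0.31,"dy":-0.23,"claw":0},
])

```text
$.plan[0]: bad value
```

Request:
step_arm([
  {"dx":-0.31,"dy":-0.23,"claw":0},
  {"dx":-0.31,"dy":-0.23,"claw":0},
  {"dx":-0.31,"dy":-0.23,"claw":0},
  {"dx":-0.31,"dy":-0.23,"claw":0},
  {"dx":-0.31,"dy":-0.23,"claw":0},
  {"dx":-0.31,"dy":-0.23,"claw":0},
  {"rz":0.093,"claw":0},
  {"rz":0.093,"claw":0},
  {"rz":0.093,"claw":0},
  {"rz":0.093,"claw":0},
])

```text
$.plan[0]: bad value
```

Request:
step_arm([
  {"rz":0.093,"claw":0},
  {"rz":0.093,"claw":0},
  {"rz":0.093,"claw":0},
  {"rz":0.093,"claw":0},
  {"rz":0.093,"claw":0},
  {"rz":0.093,"claw":0},
  {"rz":0.093,"claw":0},
  {"rz":0.093,"claw":0},
  {"rz":0.093,"claw":0},
  {"rz":0.093,"claw":0},
])

```text
$.plan[0]: bad value
```

Request:
step_arm([
  {"rz":0.093,"claw":0},
  {"rz":0.093,"claw":0},
  {"claw":0},
  {"claw":0},
  {"claw":0},
])

```text
$.plan[0]: bad value
```

```bash
cat >> h.py <<'E'
from scipy.spatial.transform import Rotation as Ro
def wrist(name):
    o=telemetry.get_obs();c=viewer.camera("wrist");save(name,c["img"])
    np.savez("pics/"+name+".npz",p=o["ee_pos"],r=o["eef_rot"],**{k:c[k] for k in("img","z_map","fx","fy","cx","cy","tool_from_camera")})
    return c,o
def wray(c,u,v):
    x=(np.asarray(u,float)-c["cx"])/c["fx"];y=(np.asarray(v,float)-c["cy"])/c["fy"];r=np.hypot(x,y)+1e-12
    return np.stack([np.sin(r)*x/r,np.sin(r)*y/r,np.cos(r)],-1)
def wfr(c,p,r):
    R=Ro.from_euler("xyz",r).as_matrix();T=np.array(c["tool_from_camera"])
    return R@T[:3,:3],R@T[:3,3]+p
def wcloud(c,p,r):
    z=c["z_map"];v,u=np.mgrid[:z.shape[0],:z.shape[1]];d=wray(c,u,v)
    A,b=wfr(c,p,r);return (d*(z/np.maximum(d[...,2],.05))[...,None])@A.T+b
def wplane(c,p,r,u,v,z):
    A,b=wfr(c,p,r);d=A@wray(c,u,v);return b+d*(z-b[2])/d[2]
E
python3 - <<'E'
from h import *
c,o=wrist("w1");print(o["time_s"],o["ee_pos"],o["eef_rot"],o["force"],c["fx"],c["cx"],c["cy"])
print(np.round(c["tool_from_camera"],3))
E
```

```text
0.8 [0.19314215 0.51495574 0.22246703] [ 3.14156130e+00 -8.51369847e-06  2.78272842e+00] [0.6404866  1.16778525 0.09109036] 297.3186396354542 254.06573015492378 191.8868270761046
[[-0.001 -0.97  -0.244  0.072]
 [ 1.    -0.001  0.001 -0.001]
 [-0.001 -0.244  0.97  -0.162]
 [ 0.     0.     0.     1.   ]]
```

View pics/w1.png

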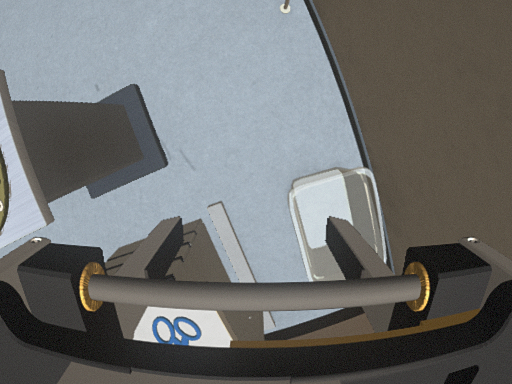

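The calls were refused, presumably because every key is needed, so the arm is still at its start pose. The view shows the fingers at (175,220) and (335,220), with the floor below.

Request:
step_arm([
  {"dx":-0.31,"dy":-0.23,"dz":0,"rx":0,"ry":0,"rz":0,"claw":0},
  {"dx":-0.31,"dy":-0.23,"dz":0,"rx":0,"ry":0,"rz":0,"claw":0},
  {"dx":-0.31,"dy":-0.23,"dz":0,"rx":0,"ry":0,"rz":0,"claw":0},
  {"dx":-0.31,"dy":-0.23,"dz":0,"rx":0,"ry":0,"rz":0,"claw":0},
  {"dx":-0.31,"dy":-0.23,"dz":0,"rx":0,"ry":0,"rz":0,"claw":0},
  {"dx":-0.31,"dy":-0.23,"dz":0,"rx":0,"ry":0,"rz":0,"claw":0},
  {"dx":-0.31,"dy":-0.23,"dz":0,"rx":0,"ry":0,"rz":0,"claw":0},
  {"dx":-0.31,"dy":-0.23,"dz":0,"rx":0,"ry":0,"rz":0,"claw":0},
  {"dx":-0.31,"dy":-0.23,"dz":0,"rx":0,"ry":0,"rz":0,"claw":0},
  {"dx":-0.31,"dy":-0.23,"dz":0,"rx":0,"ry":0,"rz":0,"claw":0},
])

```text
time_s: 1.85
ee_pos: [0.4033, 0.1893, 0.2227]
eef_rot: [3.141, 0.0, 2.783]
force: [0.2, 0.3, 0.3]
grip_width: 0.0939
grip_force: 0.0
```

Request:
step_arm([
  {"dx":-0.31,"dy":-0.23,"dz":0,"rx":0,"ry":0,"rz":0,"claw":0},
  {"dx":-0.31,"dy":-0.23,"dz":0,"rx":0,"ry":0,"rz":0,"claw":0},
  {"dx":-0.31,"dy":-0.23,"dz":0,"rx":0,"ry":0,"rz":0,"claw":0},
  {"dx":-0.31,"dy":-0.23,"dz":0,"rx":0,"ry":0,"rz":0,"claw":0},
  {"dx":-0.31,"dy":-0.23,"dz":0,"rx":0,"ry":0,"rz":0,"claw":0},
  {"dx":-0.31,"dy":-0.23,"dz":0,"rx":0,"ry":0,"rz":0,"claw":0},
  {"dx":0,"dy":0,"dz":0,"rx":0,"ry":0,"rz":0.093,"claw":0},
  {"dx":0,"dy":0,"dz":0,"rx":0,"ry":0,"rz":0.093,"claw":0},
  {"dx":0,"dy":0,"dz":0,"rx":0,"ry":0,"rz":0.093,"claw":0},
  {"dx":0,"dy":0,"dz":0,"rx":0,"ry":0,"rz":0.093,"claw":0},
])

```text
time_s: 2.85
ee_pos: [0.5283, -0.0039, 0.2224]
eef_rot: [-3.142, -0.0, 2.192]
force: [-0.0, -0.6, 0.1]
grip_width: 0.0941
grip_force: 0.0
```

Request:
step_arm([
  {"dx":0,"dy":0,"dz":0,"rx":0,"ry":0,"rz":0.093,"claw":0},
  {"dx":0,"dy":0,"dz":0,"rx":0,"ry":0,"rz":0.093,"claw":0},
  {"dx":0,"dy":0,"dz":0,"rx":0,"ry":0,"rz":0.093,"claw":0},
  {"dx":0,"dy":0,"dz":0,"rx":0,"ry":0,"rz":0.093,"claw":0},
  {"dx":0,"dy":0,"dz":0,"rx":0,"ry":0,"rz":0.093,"claw":0},
  {"dx":0,"dy":0,"dz":0,"rx":0,"ry":0,"rz":0.093,"claw":0},
  {"dx":0,"dy":0,"dz":0,"rx":0,"ry":0,"rz":0.093,"claw":0},
  {"dx":0,"dy":0,"dz":0,"rx":0,"ry":0,"rz":0.093,"claw":0},
  {"dx":0,"dy":0,"dz":0,"rx":0,"ry":0,"rz":0.093,"claw":0},
  {"dx":0,"dy":0,"dz":0,"rx":0,"ry":0,"rz":0.093,"claw":0},
])

```text
time_s: 3.85
ee_pos: [0.5283, -0.0038, 0.2225]
eef_rot: [3.142, -0.0, 0.732]
force: [1.0, 0.5, -0.1]
grip_width: 0.094
grip_force: 0.0
```

Request:
step_arm([
  {"dx":0,"dy":0,"dz":0,"rx":0,"ry":0,"rz":0.093,"claw":0},
  {"dx":0,"dy":0,"dz":0,"rx":0,"ry":0,"rz":0.093,"claw":0},
  {"dx":0,"dy":0,"dz":0,"rx":0,"ry":0,"rz":0,"claw":0},
  {"dx":0,"dy":0,"dz":0,"rx":0,"ry":0,"rz":0,"claw":0},
  {"dx":0,"dy":0,"dz":0,"rx":0,"ry":0,"rz":0,"claw":0},
])

```text
time_s: 4.35
ee_pos: [0.5283, -0.0038, 0.2224]
eef_rot: [-3.142, 0.0, 0.449]
force: [-0.4, 0.4, 0.3]
grip_width: 0.0937
grip_force: 0.0
```

```bash
python3 - <<'E'
from h import *
c,o=wrist("w2");print(o["time_s"],o["ee_pos"],o["eef_rot"],o["force"])
E
```

```text
4.35 [ 0.52830858 -0.00375536  0.22243627] [-3.14156859e+00  4.57511566e-05  4.48978957e-01] [-0.41781459  0.43217904  0.2655955 ]
```

View pics/w2.png

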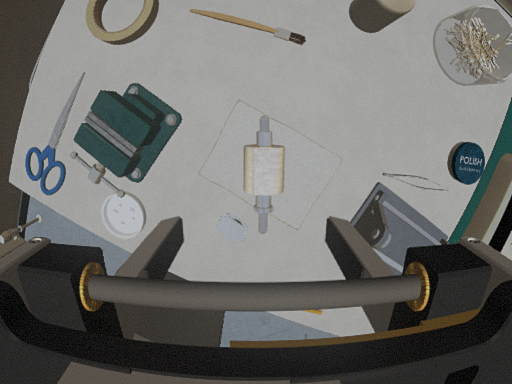

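The roll's fixed pin tip is at (264,116) and its sprung tip at (263,233), with the body between rows 145 and 194. The axis is well aligned with the tool's x.

```bash
python3 - <<'E'
from h import *
c=dict(np.load("pics/w2.npz"));p,r=c["p"],c["r"]
P=wcloud(c,p,r);yaw=r[2];R=Ro.from_euler("xyz",r).as_matrix()
L=(P-p)@R   # tool frame
z=P[...,2]
print("pad z",np.median(z[140:160,215:230]),"table",np.median(z[60:80,150:180]))
m=np.zeros(z.shape,bool);m[100:245,235:300]=1
b=m&(z>.0455)&(z<.08);q=P[b];l=L[b]
print("body top",np.percentile(q[:,2],[50,99]),"Lx",np.percentile(l[:,0],[1,50,99]),"Ly",np.percentile(l[:,1],[1,50,99]))
s=m&(z>.03)&(z<.08);l=L[s]
print("all Lx",np.percentile(l[:,0],[0,.3,99.7,100]))
# width and axis by Lx bins
for a in np.arange(-.09,.085,.006):
    k=s&(L[...,0]>=a)&(L[...,0]<a+.006)
    if k.sum()>3: print(round(a+.003,4),k.sum(),np.round([L[k][:,1].min(),L[k][:,1].max(),P[k][:,2].max()],4))
print("tips plane",(wplane(c,p,r,264,116,.038)-p)@R,(wplane(c,p,r,263,233,.038)-p)@R)
save("w2c",cv2.resize(c["img"][105:245,215:310],None,fx=4,fy=4,interpolation=cv2.INTER_CUBIC))
E
```

```text
pad z 0.011953271283420358 table -0.0003066655114910555
body top [0.05806616 0.06264374] Lx [-0.03820695  0.0119873   0.05257904] Ly [-0.0111261   0.00981006  0.03127066]
all Lx [-0.06987178 -0.06686935  0.07138108  0.07258023]
-0.069 13 [0.0054 0.0128 0.043 ]
-0.063 34 [0.0053 0.0139 0.0444]
-0.057 37 [0.0053 0.0152 0.0445]
-0.051 42 [0.0053 0.0151 0.0439]
-0.045 37 [0.0053 0.0151 0.044 ]
-0.039 62 [-0.0008  0.0223  0.0506]
-0.033 102 [-0.0008  0.0222  0.05  ]
-0.027 73 [0.0016 0.0184 0.0481]
-0.021 58 [0.0016 0.0183 0.0479]
-0.015 98 [-0.0127  0.0324  0.0631]
-0.009 206 [-0.0126  0.0322  0.0631]
-0.003 196 [-0.0126  0.032   0.063 ]
0.003 205 [-0.0125  0.0334  0.0631]
0.009 216 [-0.0125  0.0331  0.0626]
0.015 207 [-0.0124  0.0331  0.0631]
0.021 209 [-0.0124  0.0328  0.0629]
0.027 220 [-0.0124  0.0327  0.0631]
0.033 205 [-0.0124  0.0326  0.0634]
0.039 201 [-0.0123  0.0329  0.0626]
0.045 75 [0.0027 0.019  0.0484]
0.051 76 [0.0027 0.0189 0.0477]
0.057 61 [0.0027 0.0189 0.0474]
0.063 45 [0.0061 0.0154 0.0441]
0.069 41 [0.0061 0.0154 0.0437]
0.075 5 [0.0084 0.0131 0.0411]
tips plane [0.07256644 0.01077507 0.18443269] [-0.0706472   0.01040745  0.18443925]
```

View pics/w2c.png

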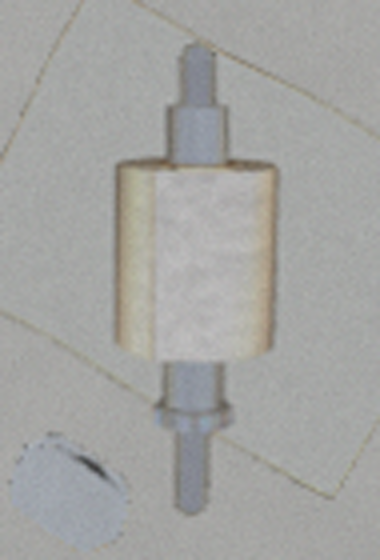

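The spindle's middle lies about 10 mm off the roll centre, towards the sprung end. Total length measures 143 mm, which fits the given 144. I'll grasp at Lx +8 mm, Ly +10.2 mm.

Request:
step_arm([
  {"dx":0.08,"dy":0.102,"dz":0.1,"rx":0,"ry":0,"rz":0,"claw":0},
  {"dx":0,"dy":0,"dz":0.35,"rx":0,"ry":0,"rz":0,"claw":0},
  {"dx":0,"dy":0,"dz":0.35,"rx":0,"ry":0,"rz":0,"claw":0},
  {"dx":0,"dy":0,"dz":0.35,"rx":0,"ry":0,"rz":0,"claw":0},
  {"dx":0,"dy":0,"dz":0.35,"rx":0,"ry":0,"rz":0,"claw":0},
  {"dx":0,"dy":0,"dz":0.2,"rx":0,"ry":0,"rz":0,"claw":0},
  {"dx":0,"dy":0,"dz":0.15,"rx":0,"ry":0,"rz":0,"claw":0},
  {"dx":0,"dy":0,"dz":0,"rx":0,"ry":0,"rz":0,"claw":0},
])

```text
time_s: 5.2
ee_pos: [0.5389, -0.0095, 0.0356]
eef_rot: [-3.14, 0.003, 0.447]
force: [0.7, 0.2, -0.3]
grip_width: 0.0939
grip_force: 0.0
```

Request:
step_arm([
  {"dx":0,"dy":0,"dz":0,"rx":0,"ry":0,"rz":0,"claw":0.4},
  {"dx":0,"dy":0,"dz":0,"rx":0,"ry":0,"rz":0,"claw":1},
  {"dx":0,"dy":0,"dz":0,"rx":0,"ry":0,"rz":0,"claw":1},
  {"dx":0,"dy":0,"dz":0,"rx":0,"ry":0,"rz":0,"claw":1},
  {"dx":0,"dy":0,"dz":0,"rx":0,"ry":0,"rz":0,"claw":1},
  {"dx":0,"dy":0,"dz":0,"rx":0,"ry":0,"rz":0,"claw":1},
], grip_force=40)

```text
time_s: 5.8
ee_pos: [0.54, -0.0095, 0.0376]
eef_rot: [3.141, -0.0, 0.446]
force: [0.0, 0.3, 0.2]
grip_width: 0.0491
grip_force: 0.1
```

Request:
step_arm([
  {"dx":0,"dy":0,"dz":0,"rx":0,"ry":0,"rz":0,"claw":1},
  {"dx":0,"dy":0,"dz":0,"rx":0,"ry":0,"rz":0,"claw":1},
  {"dx":0,"dy":0,"dz":-0.1,"rx":0,"ry":0,"rz":0,"claw":1},
  {"dx":0,"dy":0,"dz":-0.3,"rx":0,"ry":0,"rz":0,"claw":1},
  {"dx":0,"dy":0,"dz":-0.4,"rx":0,"ry":0,"rz":0,"claw":1},
  {"dx":0,"dy":0,"dz":-0.4,"rx":0,"ry":0,"rz":0,"claw":1},
  {"dx":0,"dy":0,"dz":-0.3,"rx":0,"ry":0,"rz":0,"claw":1},
  {"dx":0,"dy":0,"dz":0,"rx":0,"ry":0,"rz":0,"claw":1},
  {"dx":0,"dy":0,"dz":0,"rx":0,"ry":0,"rz":0,"claw":1},
])

```text
time_s: 6.7
ee_pos: [0.5397, -0.0095, 0.1874]
eef_rot: [3.142, -0.0, 0.445]
force: [-0.4, -0.2, -1.5]
grip_width: 0.0472
grip_force: 40.0
```

```bash
cat > held.py <<'E'
from h import *
import sys
def held(name):
    c,o=wrist(name);p,r=o["ee_pos"],o["eef_rot"];R=Ro.from_euler("xyz",r).as_matrix()
    L=(wcloud(c,p,r)-p)@R;x,y,z=L[...,0],L[...,1],L[...,2]
    m=(abs(y)<.014)&(abs(z+.002)<.035)&(abs(x)<.1)&(c["z_map"]>0)
    for a in np.arange(-.09,.085,.006):
        k=m&(x>=a)&(x<a+.006)
        if k.sum()>3: print(round(a+.003,4),k.sum(),np.round([y[k].min(),y[k].max(),z[k].min()],4))
    print("x ends",x[m].min(),x[m].max());print(o["time_s"],p,r,o["force"],o["moment"],o["grip_force"])
if __name__=="__main__": held(sys.argv[1])
E
python3 held.py w3
```

```text
-0.075 43 [-0.0055  0.0036 -0.0062]
-0.069 88 [-0.0054  0.0035 -0.0064]
-0.063 100 [-0.0053  0.0035 -0.0071]
-0.057 91 [-0.0053  0.0034 -0.0062]
-0.051 24 [-0.0075  0.0084 -0.0115]
-0.045 100 [-0.0101  0.0096 -0.0133]
-0.015 304 [-0.0138  0.0138 -0.0252]
-0.009 495 [-0.014   0.0136 -0.0253]
-0.003 537 [-0.0139  0.014  -0.0256]
0.003 540 [-0.0139  0.0138 -0.0255]
0.009 588 [-0.014   0.014  -0.0258]
0.015 611 [-0.0138  0.0139 -0.0256]
0.021 628 [-0.014   0.0139 -0.0257]
0.027 677 [-0.0139  0.014  -0.0255]
0.033 933 [-0.014   0.0139 -0.025 ]
0.039 363 [-0.0088  0.0089 -0.0105]
0.045 389 [-0.0087  0.0089 -0.01  ]
0.051 205 [-0.0049  0.0049 -0.0068]
0.057 198 [-0.0048  0.0044 -0.0069]
0.063 147 [-0.0048  0.0043 -0.0066]
x ends -0.07558133211391665 0.06533321045629817
6.7 [ 0.53967727 -0.00949667  0.1873669 ] [ 3.14152337e+00 -9.11224065e-05  4.45487178e-01] [-0.43978871 -0.1680275  -1.54079153] [-0.01365047  0.13974053  0.0167171 ] 39.994590282440186
```

View pics/w3.png

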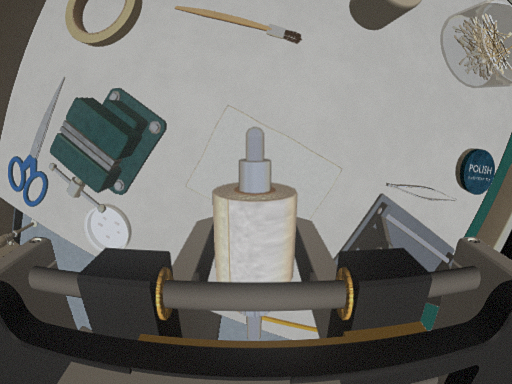

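The roll is held level. Fixed tip is at tool x +65.5 mm, so the sprung tip is at -78.5, and the axis is at tool z -1.8 mm. The picture shows the roll at (255,240) with the fixed pin tip at (255,128). Next I'll look at the stand from an oblique spot.

Request:
step_arm([
  {"dx":-0.25,"dy":0.29,"dz":-0.09,"rx":0,"ry":0,"rz":0,"claw":1},
  {"dx":-0.25,"dy":0.29,"dz":-0.09,"rx":0,"ry":0,"rz":0,"claw":1},
  {"dx":-0.25,"dy":0.29,"dz":-0.09,"rx":0,"ry":0,"rz":0,"claw":1},
  {"dx":-0.25,"dy":0.29,"dz":-0.09,"rx":0,"ry":0,"rz":0,"claw":1},
  {"dx":-0.25,"dy":0.29,"dz":-0.09,"rx":0,"ry":0,"rz":0,"claw":1},
  {"dx":-0.25,"dy":0.29,"dz":-0.09,"rx":0,"ry":0,"rz":0,"claw":1},
  {"dx":-0.25,"dy":0.29,"dz":-0.09,"rx":0,"ry":0,"rz":0,"claw":1},
  {"dx":-0.25,"dy":0.29,"dz":-0.09,"rx":0,"ry":0,"rz":-0.07,"claw":1},
  {"dx":0,"dy":0,"dz":0,"rx":0,"ry":0,"rz":-0.08,"claw":1},
  {"dx":0,"dy":0,"dz":0,"rx":0,"ry":0,"rz":-0.07,"claw":1},
])

```text
time_s: 7.75
ee_pos: [0.4586, -0.3059, 0.2575]
eef_rot: [-3.138, 0.0, 0.794]
force: [0.1, 1.0, -3.9]
grip_width: 0.0474
grip_force: 40.0
```

Request:
step_arm([
  {"dx":0,"dy":0,"dz":0,"rx":0,"ry":0,"rz":0,"claw":1},
  {"dx":0,"dy":0,"dz":0,"rx":0,"ry":0,"rz":0,"claw":1},
  {"dx":0,"dy":0,"dz":0,"rx":0,"ry":0,"rz":0,"claw":1},
])

```text
time_s: 8.05
ee_pos: [0.4594, -0.3048, 0.2589]
eef_rot: [-3.141, 0.0, 0.789]
force: [0.2, 0.0, -2.6]
grip_width: 0.047
grip_force: 40.0
```

```bash
python3 - <<'E'
from h import *
c,o=wrist("w4");p,r=o["ee_pos"],o["eef_rot"];print(o["time_s"],p,r)
P=wcloud(c,p,r);x,y,z=P[...,0],P[...,1],P[...,2]
print("table",np.median(z[(z<.006)&(z>-.01)&(x>.4)&(x<.65)&(abs(y+.1)<.1)]))
t=np.deg2rad(-6.5);Y=np.array([-np.sin(t),np.cos(t)]);X=np.array([np.cos(t),np.sin(t)])
S=np.array([.5266,-.2357])
a=(P[...,:2]-S)@X;b=(P[...,:2]-S)@Y
ok=(c["z_map"]>0)&(abs(a)<.075)&(abs(b)<.1)
save("w4m",cv2.resize(c["img"],None,fx=1.5,fy=1.5))
for s in(1,-1):
    k=ok&(z>.08)&(z<.1)&(b*s>.05);print("top",s,k.sum(),np.median(a[k]),b[k].min(),b[k].max(),np.percentile(z[k],[50,98]))
    k=ok&(z>.05)&(z<.1)&(b*s>.05)
    print("cheek hist b",np.histogram(b[k]*s,bins=np.arange(.054,.09,.002)))
    print(" a range",np.percentile(a[k],[0,1,99,100]))
k=ok&(z>.011)&(z<.018)
q=P[k][:,:2]*1000;print("base",k.sum(),cv2.minAreaRect(q.astype(np.float32)))
E
```

```text
8.05 [ 0.45939853 -0.30478314  0.25885065] [-3.14057016e+00  1.77103024e-04  7.88847304e-01]
table -0.00026902263746253485
top 1 310 0.0016693014989936274 0.06065118153940581 0.07664361358677636 [0.08620549 0.09110966]
cheek hist b (array([  0,   0,   0,  60,  53,  37,  36, 146,  69,  64,  64,  19,   0,
         0,   0,   0,   0]), array([0.054, 0.056, 0.058, 0.06 , 0.062, 0.064, 0.066, 0.068, 0.07 ,
       0.072, 0.074, 0.076, 0.078, 0.08 , 0.082, 0.084, 0.086, 0.088]))
 a range [-0.02426884 -0.02239943  0.02560968  0.02713538]
top -1 318 0.001214143462369813 -0.08159462586524241 -0.06277161517292151 [0.08630952 0.0908271 ]
cheek hist b (array([  0,   0,   0,   0,  47,  39,  38,  34, 105,  70,  68,  71,  22,
        11,   0,   0,   0]), array([0.054, 0.056, 0.058, 0.06 , 0.062, 0.064, 0.066, 0.068, 0.07 ,
       0.072, 0.074, 0.076, 0.078, 0.08 , 0.082, 0.084, 0.086, 0.088]))
 a range [-0.02427479 -0.02323473  0.02509175  0.02652671]
base 6098 ((528.1695556640625, -236.93423461914062), (165.53872680664062, 111.96578216552734), 83.51782989501953)
```

View pics/w4m.png

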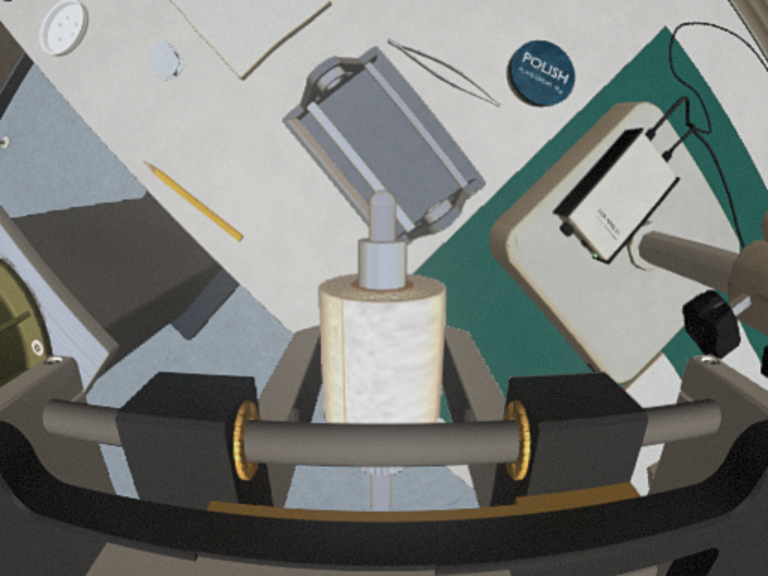

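The stand is in full view: cheek tops are near (335,75) and (440,215), and the base rectangle measures 165.5 × 112 against the real 166 × 112. Depth puts the cup centre at about (0.528, -0.2368). Now a planner for the tilted insertion.

```bash
cat > plan.py <<'E'
from h import *
C=np.array([.528,-.2368,.075]);t=np.deg2rad(-6.5)
X=np.array([np.cos(t),np.sin(t),0]);Y=np.array([-np.sin(t),np.cos(t),0]);Z=np.array([0,0,1.])
BALL=np.array([-.0735,-.0003,-.0018])
R0=Ro.from_euler("xyz",[np.pi,0,t+np.pi/2])
def pose(th,a,b,z,ref=BALL):   # tilt deg, ref point at stand coords (m) rel. cup line
    R=R0*Ro.from_rotvec([0,np.deg2rad(th),0]);return C+a*X+b*Y+z*Z-R.apply(ref),R
def rows(p1,R1,n,p0=None,R0_=None):
    if p0 is None:
        o=telemetry.get_obs();p0,R0_=o["ee_pos"],Ro.from_euler("xyz",o["eef_rot"]);print("at",p0,o["time_s"],o["force"])
    w=(R0_.inv()*R1).as_rotvec();print("to",p1,"total",np.linalg.norm(p1-p0),np.rad2deg(w))
    for i in range(n):
        R=R0_*Ro.from_rotvec(w*i/n);d=R.inv().apply((p1-p0)/n)
        print("dx %.3f dy %.3f dz %.3f rx %.3f ry %.3f rz %.3f"%(*(d*10),*(w/n/(np.pi/2))))
def coords(ref=BALL):
    o=telemetry.get_obs();q=o["ee_pos"]+Ro.from_euler("xyz",o["eef_rot"]).apply(ref)-C
    print("ref a,b,z mm",np.round([q@X*1e3,q@Y*1e3,q@Z*1e3],1),"F stand",np.round([o["force"]@X,o["force"]@Y,o["force"][2]],2),"M",np.round(o["moment"],2),o["time_s"],o["grip_force"])
E
python3 - <<'E'
from plan import *
c=dict(np.load("pics/w4.npz"));P=wcloud(c,c["p"],c["r"])
d=dict(np.load("pics/top.npz"));Q=cloud(d)
for y0 in np.arange(-.5,-.25,.05):
    print(round(y0,2),[round(float(Q[...,2][(Q[...,1]>y0)&(Q[...,1]<y0+.05)&(Q[...,0]>x0)&(Q[...,0]<x0+.05)].max()),3) for x0 in np.arange(.4,.75,.05)])
p,R=pose(0,0,-.0535,.13);rows(p,R,6)
p2,R2=pose(18,0,-.053,.09);rows(p2,R2,3,p,R)
E
```

```text
-0.5 [0.006, 0.006, 0.055, 0.239, 0.365, 0.364, 0.266]
-0.45 [0.007, 0.007, 0.056, 0.242, 0.367, 0.276, 0.265]
-0.4 [0.007, 0.007, 0.057, 0.087, 0.087, 0.248, 0.248]
-0.35 [0.006, 0.07, 0.093, 0.035, 0.006, 0.025, 0.026]
-0.3 [0.004, 0.046, 0.087, 0.03, 0.011, 0.026, 0.026]
at [ 0.45944493 -0.30479306  0.25900161] 8.1 [ 0.84337048  0.06296494 -2.9367387 ]
to [ 0.53056214 -0.21696252  0.2032    ] total 0.1260384028987766 [-4.42518173e-02 -9.09512371e-03 -3.82714080e+01]
dx 0.187 dy -0.019 dz 0.093 rx -0.000 ry -0.000 rz -0.071
dx 0.188 dy 0.002 dz 0.093 rx -0.000 ry -0.000 rz -0.071
dx 0.187 dy 0.023 dz 0.093 rx -0.000 ry -0.000 rz -0.071
dx 0.183 dy 0.044 dz 0.093 rx -0.000 ry -0.000 rz -0.071
dx 0.177 dy 0.064 dz 0.093 rx -0.000 ry -0.000 rz -0.071
dx 0.169 dy 0.083 dz 0.093 rx -0.000 ry -0.000 rz -0.071
to [ 0.53027447 -0.2194873   0.18600085] total 0.017385859755065382 [0.00000000e+00 1.80000000e+01 1.10218212e-15]
dx -0.008 dy 0.000 dz 0.057 rx 0.000 ry 0.067 rz 0.000
dx -0.014 dy 0.000 dz 0.056 rx 0.000 ry 0.067 rz 0.000
dx -0.020 dy 0.000 dz 0.054 rx 0.000 ry 0.067 rz 0.000
```

Request:
step_arm([
  {"dx":0.187,"dy":-0.019,"dz":0.093,"rx":0,"ry":0,"rz":-0.071,"claw":1},
  {"dx":0.188,"dy":0.002,"dz":0.093,"rx":0,"ry":0,"rz":-0.071,"claw":1},
  {"dx":0.187,"dy":0.023,"dz":0.093,"rx":0,"ry":0,"rz":-0.071,"claw":1},
  {"dx":0.183,"dy":0.044,"dz":0.093,"rx":0,"ry":0,"rz":-0.071,"claw":1},
  {"dx":0.177,"dy":0.064,"dz":0.093,"rx":0,"ry":0,"rz":-0.071,"claw":1},
  {"dx":0.169,"dy":0.083,"dz":0.093,"rx":0,"ry":0,"rz":-0.071,"claw":1},
  {"dx":-0.008,"dy":0,"dz":0.057,"rx":0,"ry":0.067,"rz":0,"claw":1},
  {"dx":-0.014,"dy":0,"dz":0.056,"rx":0,"ry":0.067,"rz":0,"claw":1},
  {"dx":-0.02,"dy":0,"dz":0.054,"rx":0,"ry":0.066,"rz":0,"claw":1},
  {"dx":0,"dy":0,"dz":0,"rx":0,"ry":0,"rz":0,"claw":1},
])

```text
time_s: 9.1
ee_pos: [0.5294, -0.2207, 0.1849]
eef_rot: [-3.139, -0.317, 1.456]
force: [-0.2, 0.1, -2.5]
grip_width: 0.0472
grip_force: 40.0
```

Request:
step_arm([
  {"dx":0,"dy":0,"dz":0,"rx":0,"ry":0,"rz":0,"claw":1},
  {"dx":0,"dy":0,"dz":0,"rx":0,"ry":0,"rz":0,"claw":1},
])

```text
time_s: 9.3
ee_pos: [0.5303, -0.2193, 0.187]
eef_rot: [3.141, -0.312, 1.461]
force: [-0.3, -0.2, -2.6]
grip_width: 0.0467
grip_force: 40.0
```

```bash
python3 - <<'E'
from plan import *
coords()
p,R=pose(18,0,-.053,-.0005);rows(p,R,5)
c,o=wrist("w5");p,r=o["ee_pos"],o["eef_rot"]
P=wcloud(c,p,r)-C;a,b,z=P@X,P@Y,P@Z
for s in(1,):
    k=(c["z_map"]>0)&(z>-.025)&(z<.02)&(b*s>.05)&(b*s<.09)&(abs(a)<.03)
    print(s,k.sum(),np.histogram(b[k]*s*1e3,bins=np.arange(54,84,2)));print(np.percentile(a[k],[0,1,50,99,100]),z[k].max())
E
```

```text
ref a,b,z mm [  0.2 -52.8  91.1] F stand [-0.28 -0.28 -2.6 ] M [-0.31  0.1   0.02] 9.3 39.994879961013794
at [ 0.53032232 -0.21925345  0.18697115] 9.3 [-0.31265186 -0.24869827 -2.59925218]
to [ 0.53027447 -0.2194873   0.09550085] total 0.09147061304366312 [-0.03666797  0.12870132  0.17592348]
dx -0.057 dy -0.000 dz 0.174 rx -0.000 ry 0.000 rz 0.000
dx -0.057 dy -0.000 dz 0.174 rx -0.000 ry 0.000 rz 0.000
dx -0.057 dy -0.000 dz 0.174 rx -0.000 ry 0.000 rz 0.000
dx -0.057 dy -0.000 dz 0.174 rx -0.000 ry 0.000 rz 0.000
dx -0.057 dy -0.000 dz 0.174 rx -0.000 ry 0.000 rz 0.000
1 114 (array([ 0,  0,  0,  0,  0,  0,  0,  0, 37, 27, 28, 22,  0,  0]), array([54, 56, 58, 60, 62, 64, 66, 68, 70, 72, 74, 76, 78, 80, 82]))
[-0.02443021 -0.02436686  0.01645251  0.02542841  0.02544228] 0.0013855739049333932
```

View pics/w5.png

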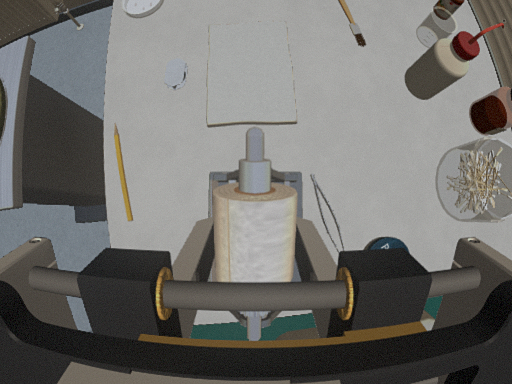

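The view shows the +y cheek behind the roll at (255,180). It measures at b = 70 to 78 mm, as it should, so I'm aligned. Now descending with the pin tip just inside the -y rim.

Request:
step_arm([
  {"dx":-0.057,"dy":0,"dz":0.174,"rx":0,"ry":0,"rz":0,"claw":1},
  {"dx":-0.057,"dy":0,"dz":0.174,"rx":0,"ry":0,"rz":0,"claw":1},
  {"dx":-0.057,"dy":0,"dz":0.174,"rx":0,"ry":0,"rz":0,"claw":1},
  {"dx":-0.057,"dy":0,"dz":0.174,"rx":0,"ry":0,"rz":0,"claw":1},
  {"dx":-0.028,"dy":0,"dz":0.087,"rx":0,"ry":0,"rz":0,"claw":1},
  {"dx":-0.029,"dy":0,"dz":0.087,"rx":0,"ry":0,"rz":0,"claw":1},
  {"dx":0,"dy":0,"dz":0,"rx":0,"ry":0,"rz":0,"claw":1},
  {"dx":0,"dy":0,"dz":0,"rx":0,"ry":0,"rz":0,"claw":1},
  {"dx":0,"dy":0,"dz":0,"rx":0,"ry":0,"rz":0,"claw":1},
])

```text
time_s: 10.25
ee_pos: [0.5304, -0.22, 0.0958]
eef_rot: [3.14, -0.314, 1.461]
force: [0.4, 0.4, -2.3]
grip_width: 0.0472
grip_force: 40.0
```

```bash
python3 - <<'E'
from plan import *
coords()
p,R=pose(18,0,-.062,-.0005);rows(p,R,5)
E
```

```text
ref a,b,z mm [  0.4 -53.6  -0.2] F stand [ 0.3   0.43 -2.3 ] M [-0.34  0.05  0.01] 10.25 39.99477982521057
at [ 0.53039605 -0.22004406  0.09578388] 10.25 [ 0.35058115  0.38790466 -2.29876157]
to [ 0.52925564 -0.22842945  0.09550085] total 0.008467313873892502 [0.00960796 0.03562823 0.17531403]
dx -0.016 dy -0.000 dz -0.005 rx 0.000 ry 0.000 rz 0.000
dx -0.016 dy -0.000 dz -0.005 rx 0.000 ry 0.000 rz 0.000
dx -0.016 dy -0.000 dz -0.005 rx 0.000 ry 0.000 rz 0.000
dx -0.016 dy -0.000 dz -0.005 rx 0.000 ry 0.000 rz 0.000
dx -0.016 dy -0.000 dz -0.005 rx 0.000 ry 0.000 rz 0.000
```

Request:
step_arm([
  {"dx":-0.016,"dy":0,"dz":-0.005,"rx":0,"ry":0,"rz":0,"claw":1},
  {"dx":-0.016,"dy":0,"dz":-0.005,"rx":0,"ry":0,"rz":0,"claw":1},
  {"dx":-0.016,"dy":0,"dz":-0.005,"rx":0,"ry":0,"rz":0,"claw":1},
  {"dx":-0.016,"dy":0,"dz":-0.005,"rx":0,"ry":0,"rz":0,"claw":1},
  {"dx":0,"dy":0,"dz":0,"rx":0,"ry":0,"rz":0,"claw":1},
  {"dx":0,"dy":0,"dz":0,"rx":0,"ry":0,"rz":0,"claw":1},
])

```text
time_s: 10.85
ee_pos: [0.5293, -0.2266, 0.0949]
eef_rot: [-3.142, -0.314, 1.46]
force: [-0.6, 0.5, -2.6]
grip_width: 0.047
grip_force: 40.0
```

```bash
python3 -c "
from plan import *
coords()"
```

```text
ref a,b,z mm [  0.  -60.2  -1.1] F stand [-0.62  0.44 -2.57] M [-0.36  0.18 -0.  ] 10.85 39.99459385871887
```

Request:
step_arm([
  {"dx":-0.016,"dy":0,"dz":-0.005,"rx":0,"ry":0,"rz":0,"claw":1},
  {"dx":0,"dy":0,"dz":0,"rx":0,"ry":0,"rz":0,"claw":1},
  {"dx":0,"dy":0,"dz":0,"rx":0,"ry":0,"rz":0,"claw":1},
])

```text
time_s: 11.15
ee_pos: [0.5292, -0.2282, 0.0949]
eef_rot: [3.142, -0.314, 1.46]
force: [0.5, -1.2, -2.0]
grip_width: 0.0473
grip_force: 40.0
```

```bash
python3 -c "
from plan import *
coords()"
```

```text
ref a,b,z mm [  0.1 -61.8  -1.1] F stand [ 0.65 -1.1  -2.01] M [-0.33  0.07  0.02] 11.15 39.994837045669556
```

Request:
step_arm([
  {"dx":-0.016,"dy":0,"dz":-0.005,"rx":0,"ry":0,"rz":0,"claw":1},
  {"dx":0,"dy":0,"dz":0,"rx":0,"ry":0,"rz":0,"claw":1},
  {"dx":0,"dy":0,"dz":0,"rx":0,"ry":0,"rz":0,"claw":1},
])

```text
time_s: 11.45
ee_pos: [0.529, -0.23, 0.0949]
eef_rot: [3.141, -0.314, 1.46]
force: [0.1, -0.6, -1.8]
grip_width: 0.047
grip_force: 40.0
```

```bash
python3 -c "
from plan import *
coords()"
```

```text
ref a,b,z mm [  0.1 -63.6  -1.1] F stand [ 0.2  -0.57 -1.83] M [-0.38  0.04  0.03] 11.45 39.99407172203064
```

The tip is about 6 mm inside the rim with no force. I'll continue to the floor.

Request:
step_arm([
  {"dx":-0.016,"dy":0,"dz":-0.008,"rx":0,"ry":0,"rz":0,"claw":1},
  {"dx":-0.015,"dy":0,"dz":-0.005,"rx":0,"ry":0,"rz":0,"claw":1},
  {"dx":0,"dy":0,"dz":0,"rx":0,"ry":0,"rz":0,"claw":1},
  {"dx":0,"dy":0,"dz":0,"rx":0,"ry":0,"rz":0,"claw":1},
])

```text
time_s: 11.85
ee_pos: [0.5286, -0.233, 0.0951]
eef_rot: [-3.141, -0.315, 1.46]
force: [0.4, 3.2, -1.6]
grip_width: 0.0474
grip_force: 40.0
```

```bash
python3 -c "
from plan import *
coords()"
```

```text
ref a,b,z mm [  0.1 -66.6  -0.9] F stand [ 0.08  3.24 -1.6 ] M [ 0.09 -0.01  0.04] 11.85 39.99388039112091
```

Request:
step_arm([
  {"dx":-0.015,"dy":0,"dz":0,"rx":0,"ry":0,"rz":0,"claw":1},
  {"dx":-0.015,"dy":0,"dz":0,"rx":0,"ry":0,"rz":0,"claw":1},
  {"dx":0,"dy":0,"dz":0,"rx":0,"ry":0,"rz":0,"claw":1},
  {"dx":0,"dy":0,"dz":0,"rx":0,"ry":0,"rz":0,"claw":1},
])

```text
time_s: 12.25
ee_pos: [0.5283, -0.2359, 0.0942]
eef_rot: [-3.141, -0.314, 1.46]
force: [0.4, 4.3, -0.7]
grip_width: 0.0471
grip_force: 40.0
```

```bash
python3 -c "
from plan import *
coords()"
```

```text
ref a,b,z mm [  0.1 -69.6  -1.8] F stand [-0.06  4.32 -0.66] M [ 0.35 -0.04  0.03] 12.25 39.99390006065369
```

Contact came where expected and the spring force fits (about 4.5 N). I'll press along the axis to about 14.3 mm.

Request:
step_arm([
  {"dx":-0.016,"dy":0,"dz":0,"rx":0,"ry":0,"rz":0,"claw":1},
  {"dx":-0.016,"dy":0,"dz":0,"rx":0,"ry":0,"rz":0,"claw":1},
  {"dx":-0.016,"dy":0,"dz":0,"rx":0,"ry":0,"rz":0,"claw":1},
  {"dx":-0.016,"dy":0,"dz":0,"rx":0,"ry":0,"rz":0,"claw":1},
  {"dx":0,"dy":0,"dz":0,"rx":0,"ry":0,"rz":0,"claw":1},
  {"dx":0,"dy":0,"dz":0,"rx":0,"ry":0,"rz":0,"claw":1},
])

```text
time_s: 12.85
ee_pos: [0.5276, -0.2418, 0.0923]
eef_rot: [-3.141, -0.315, 1.46]
force: [0.9, 6.8, 0.2]
grip_width: 0.0471
grip_force: 40.0
```

```bash
python3 -c "
from plan import *
coords()"
```

```text
ref a,b,z mm [  0.1 -75.4  -3.8] F stand [0.14 6.81 0.22] M [ 0.91 -0.07  0.04] 12.85 39.993937611579895
```

Request:
step_arm([
  {"dx":-0.016,"dy":0,"dz":0,"rx":0,"ry":0,"rz":0,"claw":1},
  {"dx":-0.016,"dy":0,"dz":0,"rx":0,"ry":0,"rz":0,"claw":1},
  {"dx":0,"dy":0,"dz":0,"rx":0,"ry":0,"rz":0,"claw":1},
  {"dx":0,"dy":0,"dz":0,"rx":0,"ry":0,"rz":0,"claw":1},
])

```text
time_s: 13.25
ee_pos: [0.5273, -0.2446, 0.0913]
eef_rot: [-3.141, -0.315, 1.46]
force: [0.8, 7.8, 0.3]
grip_width: 0.0474
grip_force: 40.0
```

```bash
python3 held.py w6; python3 -c "
from plan import *
coords()
REF=BALL+[.0143,0,0];coords(REF)
p,R=pose(0,0,-.065,-.0002,REF);rows(p,R,9)"
```

```text
-0.075 42 [-0.0139  0.0139  0.0205]
-0.069 49 [-0.014   0.014  -0.0137]
-0.063 450 [-0.014   0.0139 -0.0196]
-0.057 466 [-0.0114  0.0114 -0.0188]
-0.051 46 [-0.0052  0.0069 -0.013 ]
-0.045 118 [-0.011   0.0089 -0.0134]
-0.015 232 [-0.0139  0.0137 -0.0253]
-0.009 494 [-0.0138  0.014  -0.0256]
-0.003 526 [-0.014   0.0139 -0.0254]
0.003 550 [-0.014   0.014  -0.0256]
0.009 570 [-0.0138  0.014  -0.0255]
0.015 604 [-0.0139  0.0138 -0.0258]
0.021 624 [-0.014  0.014 -0.026]
0.027 646 [-0.0138  0.0139 -0.026 ]
0.033 993 [-0.014   0.014  -0.0251]
0.039 359 [-0.0096  0.0082 -0.0105]
0.045 399 [-0.0095  0.0081 -0.011 ]
0.051 215 [-0.0056  0.0042 -0.0089]
0.057 207 [-0.0056  0.0036 -0.0069]
0.063 263 [-0.0097  0.0105 -0.0065]
0.069 323 [-0.0135  0.0136 -0.0013]
0.075 362 [-0.0135  0.0137  0.024 ]
0.081 121 [-0.0116  0.0124  0.0253]
x ends -0.07570217728711702 0.08026819114704624
13.25 [ 0.52729406 -0.24460515  0.09127963] [-3.14124243 -0.31528313  1.46035203] [0.82519608 7.8246151  0.27488278] [ 1.23311864 -0.04469653 -0.00626681] 39.994052052497864
ref a,b,z mm [  0.1 -78.2  -4.8] F stand [0.63 
[... 160 characters left out ...]

at [ 0.52730895 -0.24457218  0.09129896] 13.3 [1.47950787 7.43250009 1.17486854]
to [ 0.52764149 -0.24259668  0.073     ] total 0.018408290688475458 [ -0.04556768 -18.06546501   0.17547318]
dx -0.004 dy 0.000 dz 0.020 rx -0.000 ry -0.022 rz 0.000
dx -0.003 dy 0.000 dz 0.020 rx -0.000 ry -0.022 rz 0.000
dx -0.003 dy 0.000 dz 0.020 rx -0.000 ry -0.022 rz 0.000
dx -0.002 dy 0.000 dz 0.020 rx -0.000 ry -0.022 rz 0.000
dx -0.001 dy 0.000 dz 0.020 rx -0.000 ry -0.022 rz 0.000
dx -0.001 dy 0.000 dz 0.020 rx -0.000 ry -0.022 rz 0.000
dx 0.000 dy 0.000 dz 0.020 rx -0.000 ry -0.022 rz 0.000
dx 0.001 dy 0.000 dz 0.020 rx -0.000 ry -0.022 rz 0.000
dx 0.002 dy 0.000 dz 0.020 rx -0.000 ry -0.022 rz 0.000
```

No slip: the fixed tip is still at tool x +65.5. The force reads about 9 N as expected. Now I'll tilt down about the seated ball, stopping at 6° and then at 2° to feel.

Request:
step_arm([
  {"dx":-0.004,"dy":0,"dz":0.02,"rx":0,"ry":-0.022,"rz":0,"claw":1},
  {"dx":-0.003,"dy":0,"dz":0.02,"rx":0,"ry":-0.022,"rz":0,"claw":1},
  {"dx":-0.003,"dy":0,"dz":0.02,"rx":0,"ry":-0.022,"rz":0,"claw":1},
  {"dx":-0.002,"dy":0,"dz":0.02,"rx":0,"ry":-0.022,"rz":0,"claw":1},
  {"dx":-0.001,"dy":0,"dz":0.02,"rx":0,"ry":-0.022,"rz":0,"claw":1},
  {"dx":-0.001,"dy":0,"dz":0.02,"rx":0,"ry":-0.022,"rz":0,"claw":1},
  {"dx":0,"dy":0,"dz":0,"rx":0,"ry":0,"rz":0,"claw":1},
  {"dx":0,"dy":0,"dz":0,"rx":0,"ry":0,"rz":0,"claw":1},
])

```text
time_s: 14.1
ee_pos: [0.5276, -0.2428, 0.0791]
eef_rot: [-3.141, -0.108, 1.461]
force: [2.8, 8.9, -1.0]
grip_width: 0.0473
grip_force: 40.0
```

```bash
python3 -c "
from plan import *
REF=BALL+[.0143,0,0];coords(REF);coords(np.array([.0655,0,-.0018]))
p,R=pose(0,0,-.065,-.0002,REF);rows(p,R,4)"
```

```text
ref a,b,z mm [  0.2 -65.1  -0.5] F stand [ 1.74  9.2  -1.05] M [ 1.4  -0.42  0.03] 14.1 39.99042212963104
ref a,b,z mm [ 0.1 58.9 12.9] F stand [ 1.74  9.2  -1.05] M [ 1.4  -0.42  0.03] 14.1 39.99042212963104
at [ 0.52759999 -0.24284722  0.07908148] 14.1 [ 2.76600477  8.94597428 -1.04648612]
to [ 0.52764149 -0.24259668  0.073     ] total 0.006086778560790796 [-0.02484135 -6.18544387  0.20264772]
dx -0.001 dy 0.000 dz 0.015 rx -0.000 ry -0.017 rz 0.001
dx -0.001 dy 0.000 dz 0.015 rx -0.000 ry -0.017 rz 0.001
dx -0.000 dy 0.000 dz 0.015 rx -0.000 ry -0.017 rz 0.001
dx 0.000 dy 0.000 dz 0.015 rx -0.000 ry -0.017 rz 0.001
```

Request:
step_arm([
  {"dx":-0.001,"dy":0,"dz":0.015,"rx":0,"ry":-0.017,"rz":0,"claw":1},
  {"dx":-0.001,"dy":0,"dz":0.015,"rx":0,"ry":-0.017,"rz":0,"claw":1},
  {"dx":0,"dy":0,"dz":0.015,"rx":0,"ry":-0.017,"rz":0,"claw":1},
  {"dx":0,"dy":0,"dz":0.015,"rx":0,"ry":-0.017,"rz":0,"claw":1},
  {"dx":0,"dy":0,"dz":0,"rx":0,"ry":0,"rz":0,"claw":1},
  {"dx":0,"dy":0,"dz":0,"rx":0,"ry":0,"rz":0,"claw":1},
])

```text
time_s: 14.7
ee_pos: [0.5276, -0.2427, 0.0729]
eef_rot: [-3.141, -0.001, 1.461]
force: [3.1, 6.9, -2.4]
grip_width: 0.0473
grip_force: 40.0
```

```bash
python3 -c "
from plan import *
REF=BALL+[.0143,0,0];coords(REF);coords(np.array([.0655,0,-.0018]))
"; python3 - <<'E'
from plan import *
c,o=wrist("w7");p,r=o["ee_pos"],o["eef_rot"]
P=wcloud(c,p,r)-C;a,b,z=P@X,P@Y,P@Z
k=(c["z_map"]>0)&(z>.001)&(z<.02)&(b>.056)&(b<.09)&(abs(a)<.03)
print(np.histogram(b[k]*1e3,bins=np.arange(54,84,2)))
for lo,hi in((.060,.068),(.07,.08)):
    q=k&(b>lo)&(b<hi);print(q.sum(),a[q].min(),a[q].max(),z[q].max())
q=(c["z_map"]>0)&(abs(a)<.012)&(b>.040)&(b<.062)&(abs(z)<.02)
for lo in np.arange(.04,.064,.003):
    w=q&(b>=lo)&(b<lo+.003)
    if w.sum()>3:print(round(lo,3),a[w].min(),a[w].max(),z[w].max())
save("w7c",cv2.resize(c["img"][90:230,180:340],None,fx=4,fy=4,interpolation=cv2.INTER_CUBIC))
E
```

```text
ref a,b,z mm [  0.2 -65.1  -0.4] F stand [ 2.31  7.22 -2.38] M [ 1.59 -0.47  0.13] 14.7 39.98899698257446
ref a,b,z mm [ 0.  59.6 -0.2] F stand [ 2.31  7.22 -2.38] M [ 1.59 -0.47  0.13] 14.7 39.98899698257446
(array([  0,  58,  31,  38, 170, 176, 174, 200, 249, 244, 236, 187,  62,
        21]), array([54, 56, 58, 60, 62, 64, 66, 68, 70, 72, 74, 76, 78, 80, 82]))
558 -0.011297072192161412 0.011445454846617761 0.013368151692450578
978 -0.015523404960649478 0.01562772267848869 0.01721868985884338
0.04 -0.009355460219614283 0.0075449127660205005 0.008687479613207691
0.043 -0.0055287919410336745 0.004236927108903218 0.0049254729044483775
0.046 -0.005505397885160839 0.004225144595899782 0.005006595049293669
0.049 -0.005527634853565576 0.0036535372796886443 0.004918496941368769
0.052 -0.005528668749138299 0.003621975413222152 0.0052259612526957405
0.055 -0.005521754853899591 0.0036159064704988967 0.004706568617631066
0.058 -0.004462573135376252 0.0024749529487316 0.0034811723094568675
0.061 -0.009704794006558038 0.010424247236746686 0.011209018638588406
```

View pics/w7c.png

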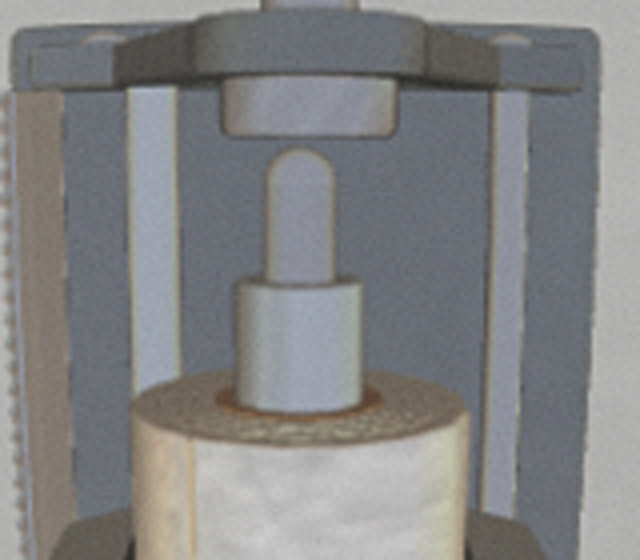

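The fixed pin (tip at 301,150) faces the cup ring (centre 310, face at row 135), about 1 mm to its left and slightly low. I'll centre it by +0.8 mm sideways and +0.6 mm up, then let it spring home.

Request:
step_arm([
  {"dx":0,"dy":0.008,"dz":-0.006,"rx":0,"ry":0,"rz":0,"claw":1},
  {"dx":0.015,"dy":0,"dz":0,"rx":0,"ry":0,"rz":0,"claw":1},
  {"dx":0.015,"dy":0,"dz":0,"rx":0,"ry":0,"rz":0,"claw":1},
  {"dx":0.015,"dy":0,"dz":0,"rx":0,"ry":0,"rz":0,"claw":1},
  {"dx":0,"dy":0,"dz":0,"rx":0,"ry":0,"rz":0,"claw":1},
  {"dx":0,"dy":0,"dz":0,"rx":0,"ry":0,"rz":0,"claw":1},
])

```text
time_s: 15.35
ee_pos: [0.5285, -0.2386, 0.0733]
eef_rot: [-3.141, -0.001, 1.46]
force: [1.4, 6.6, -3.3]
grip_width: 0.0469
grip_force: 40.0
```

```bash
python3 -c "
from plan import *
coords(np.array([.0655,0,-.0018]))
"
```

```text
ref a,b,z mm [ 0.5 63.8  0.2] F stand [ 0.66  6.72 -3.33] M [ 1.23 -0.06 -0.07] 15.35 39.996700286865234
```

Request:
step_arm([
  {"dx":0.015,"dy":0,"dz":0,"rx":0,"ry":0,"rz":0,"claw":1},
  {"dx":0.015,"dy":0,"dz":0,"rx":0,"ry":0,"rz":0,"claw":1},
  {"dx":0,"dy":0,"dz":0,"rx":0,"ry":0,"rz":0,"claw":1},
  {"dx":0,"dy":0,"dz":0,"rx":0,"ry":0,"rz":0,"claw":1},
])

```text
time_s: 15.75
ee_pos: [0.5288, -0.2358, 0.0734]
eef_rot: [-3.141, -0.001, 1.46]
force: [-0.1, 5.9, -3.6]
grip_width: 0.0475
grip_force: 40.0
```

```bash
python3 -c "
from plan import *
coords(np.array([.0655,0,-.0018]))
"
```

```text
ref a,b,z mm [ 0.5 66.5  0.2] F stand [-0.76  5.86 -3.6 ] M [ 1.01 -0.02 -0.01] 15.75 39.99651253223419
```

Request:
step_arm([
  {"dx":0.015,"dy":0,"dz":0.004,"rx":0,"ry":0,"rz":0,"claw":1},
  {"dx":0.012,"dy":0,"dz":0.004,"rx":0,"ry":0,"rz":0,"claw":1},
  {"dx":0,"dy":0,"dz":0,"rx":0,"ry":0,"rz":0,"claw":1},
  {"dx":0,"dy":0,"dz":0,"rx":0,"ry":0,"rz":0,"claw":1},
])

```text
time_s: 16.15
ee_pos: [0.5293, -0.2335, 0.073]
eef_rot: [-3.141, -0.0, 1.46]
force: [0.4, 4.9, -2.7]
grip_width: 0.0469
grip_force: 40.0
```

```bash
python3 -c "
from plan import *
coords(np.array([.0655,0,-.0018]))
"
```

```text
ref a,b,z mm [ 0.7 69.  -0.2] F stand [-0.19  4.9  -2.68] M [ 0.79  0.13 -0.04] 16.15 39.99805569648743
```

About 1 mm remains to the floor. I'll ease on and open.

Request:
step_arm([
  {"dx":0.008,"dy":0,"dz":0,"rx":0,"ry":0,"rz":0,"claw":1},
  {"dx":0,"dy":0,"dz":0,"rx":0,"ry":0,"rz":0,"claw":1},
  {"dx":0,"dy":0,"dz":0,"rx":0,"ry":0,"rz":0,"claw":1},
  {"dx":0,"dy":0,"dz":0,"rx":0,"ry":0,"rz":0,"claw":1},
], grip_force=15)

```text
time_s: 16.55
ee_pos: [0.5294, -0.233, 0.073]
eef_rot: [-3.142, 0.0, 1.46]
force: [-1.2, -0.4, -3.3]
grip_width: 0.0476
grip_force: 15.0
```

Request:
step_arm([
  {"dx":0,"dy":0,"dz":0,"rx":0,"ry":0,"rz":0,"claw":0.4},
  {"dx":0,"dy":0,"dz":0,"rx":0,"ry":0,"rz":0,"claw":0.3},
  {"dx":0,"dy":0,"dz":0,"rx":0,"ry":0,"rz":0,"claw":0.2},
  {"dx":0,"dy":0,"dz":0,"rx":0,"ry":0,"rz":0,"claw":0.1},
  {"dx":0,"dy":0,"dz":0,"rx":0,"ry":0,"rz":0,"claw":0},
  {"dx":0,"dy":0,"dz":0,"rx":0,"ry":0,"rz":0,"claw":0},
])

```text
time_s: 17.15
ee_pos: [0.5295, -0.2327, 0.0731]
eef_rot: [3.141, 0.0, 1.46]
force: [0.8, 0.4, -0.6]
grip_width: 0.0918
grip_force: 0.0
```

Request:
step_arm([
  {"dx":0,"dy":0,"dz":-0.1,"rx":0,"ry":0,"rz":0,"claw":0},
  {"dx":0,"dy":0,"dz":-0.3,"rx":0,"ry":0,"rz":0,"claw":0},
  {"dx":0,"dy":0,"dz":-0.4,"rx":0,"ry":0,"rz":0,"claw":0},
  {"dx":-0.2,"dy":0,"dz":-0.4,"rx":0,"ry":0,"rz":0,"claw":0},
  {"dx":0,"dy":0,"dz":-0.3,"rx":0,"ry":0,"rz":0,"claw":0},
  {"dx":0,"dy":0,"dz":0,"rx":0,"ry":0,"rz":0,"claw":0},
  {"dx":0,"dy":0,"dz":0,"rx":0,"ry":0,"rz":0,"claw":0},
])

```text
time_s: 17.85
ee_pos: [0.5272, -0.2525, 0.2236]
eef_rot: [3.141, 0.0, 1.46]
force: [-0.4, -0.4, -0.2]
grip_width: 0.0939
grip_force: 0.0
```

```bash
python3 - <<'E'
from plan import *
c,o=wrist("w8");p,r=o["ee_pos"],o["eef_rot"];print(o["time_s"],p,o["force"])
P=wcloud(c,p,r)-C;a,b,z=P@X,P@Y,P@Z
for lo in np.arange(-.075,.075,.006):
    w=(c["z_map"]>0)&(abs(a)<.03)&(z>-.012)&(z<.04)&(b>=lo)&(b<lo+.006)
    if w.sum()>3:print(round(lo+.003,3),w.sum(),np.round([a[w].min(),a[w].max(),z[w].max()],4))
v=viewer.camera("top");save("top2",v["img"])
i=c["img"][90:330,130:390];cv2.imwrite("pics/w8c.png",cv2.resize(cv2.cvtColor(i,cv2.COLOR_RGB2BGR),None,fx=2.5,fy=2.5,interpolation=cv2.INTER_CUBIC))
E
```

```text
17.85 [ 0.52722031 -0.25254504  0.22358384] [-0.3574255  -0.41304248 -0.19497358]
-0.072 252 [-0.0186  0.0197  0.0161]
-0.066 117 [-0.0101  0.0121  0.0124]
-0.06 119 [-0.0102  0.0121  0.0114]
-0.054 48 [-0.0046  0.0043  0.0035]
-0.048 45 [-0.0046  0.0043  0.0037]
-0.042 79 [-0.0123  0.012   0.0105]
-0.036 118 [-0.0122  0.0119  0.0093]
-0.03 96 [-0.0089  0.0085  0.0075]
-0.024 68 [-0.0089  0.0084  0.0074]
-0.018 136 [-0.024   0.0232  0.0228]
-0.012 255 [-0.0239  0.0231  0.023 ]
-0.006 250 [-0.0237  0.023   0.0236]
0.0 265 [-0.0236  0.0217  0.0234]
0.006 253 [-0.0234  0.0216  0.0231]
0.012 266 [-0.0233  0.0227  0.0232]
0.018 266 [-0.0233  0.0226  0.0236]
0.024 275 [-0.023   0.0225  0.0237]
0.03 277 [-0.0229  0.0224  0.0249]
0.036 225 [-0.0229  0.0222  0.0241]
0.042 91 [-0.0087  0.008   0.0081]
0.048 100 [-0.0087  0.008   0.0084]
0.054 62 [-0.0086  0.0079  0.0085]
0.06 66 [-0.0107  0.0109  0.0098]
0.066 136 [-0.0106  0.012   0.0125]
0.072 221 [-0.0207  0.0199  0.0171]
```

View pics/w8c.png

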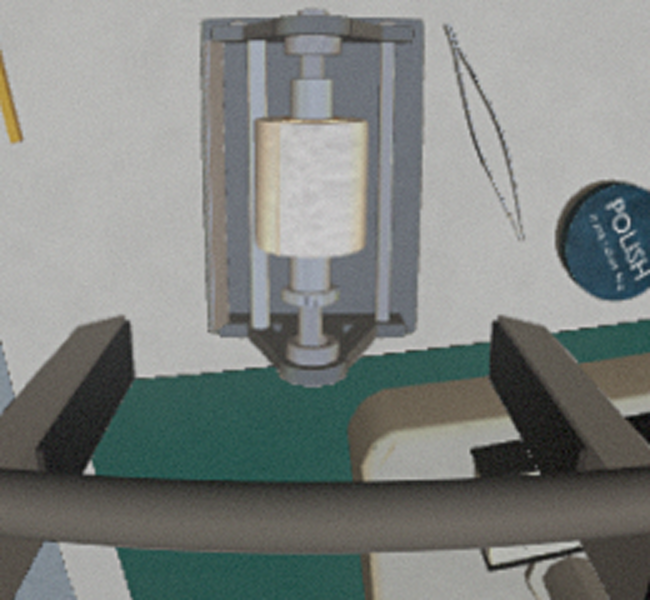

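The roll sits between both cups: the upper pin is in its ring at (312,45) and the sprung pin in its ring at (312,350). It's level to within about 1 mm, and the gripper is clear.

```bash
python3 -c "
from station import hand_in
print(hand_in())"
```

```text
the job is handed in; nothing more can be done
None
```

The roll is fitted in the stand, level to about 1 mm, with both pins in their cups and held by the spring. The highest force I read while pressing was about 10 N, nothing round about was touched, and the job was handed in at about 18 s on the robot's clock.

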